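Fit the tongue-and-catch cover onto the filter box

TASK

Pick the cover up off its sloping drip stand by its handle and close the filter box with it: with the cover tilted, tuck its tongue under the fixed lip at the near side of the box, then swing the cover down and press its far side home past the spring catch, so that it lies level and fully seated on the rim. Leave the other things on the bench where they are.

Things in the scene. Friction and masses are not known exactly. Their poses are not given: they have to be found in the camera images.
- cover: Loose aluminium cover, 0.25 to 0.45 kg. Origin: centre of the plate's underside (it meets the rim); +z out of the top, +x from tongue to far edge. Plate 120 (x) x 104 (y) x 5 mm. Below it a locating frame, 100 x 84 mm outside, 8 mm deep. It starts on the stand sloping at 27 degrees, tongue lowest and nearest the robot, so the handle leans towards the robot.
- handle (a point): Middle of the top of the cover's handle, a flat upright bar on the plate, 12 mm thick (along the cover's x), 64 mm long (y), 36 mm tall: this point is x = -10, y = 0, z = 41 mm in the cover's frame. Axes as the cover's.
- tongue_tip (a point): Middle of the lower edge of the tongue's tip: x = -78, y = 0, z = 0 mm in the cover's frame. The flat tongue is 60 mm wide (y), 4 mm thick (z 0 to 4) and sticks 18 mm out of the plate's -x side.
- far_edge (a point): Middle of the lower far edge of the cover's plate: x = 60, y = 0, z = 0 mm in the cover's frame.
- filter_box: Grey open-topped filter box bolted to the bench. Origin on the bench under the mouth's centre, z up, the lip on its -x side, roughly towards the robot. Rim top at z = 50 mm; mouth 104 (x) x 87 (y) mm: the cover's frame drops in with 2 mm to spare each way in x, 1.5 mm in y. A fitted cover has its origin at 0, 0, 50 mm here, axes parallel.
- pocket (a point): Foot of the stop at the end of the tongue's pocket: x = -80.5, y = 0, z = 50 mm in the box frame. A flat ledge level with the rim leads from the mouth to this stop; cheeks leave 66 mm (y) for the tongue. A fitted tongue ends about 2 mm short of the stop.
- lip (a point): Lower inner edge of the fixed lip over the ledge: x = -63, y = 0, z = 59 mm in the box frame. The lip runs from here to x = -88, 78 mm wide (y); its underside is 9 mm and its top 14 mm above the rim.
- back_plate (a point): Top of the inner face of the fixed upright back plate on the far side: x = 63, y = 0, z = 98 mm in the box frame (48 mm above the rim); 8 mm thick, 103 mm wide. Lip and back plate are 126 mm apart, so the 138 mm long cover cannot go in level: it needs a tilt of 20 degrees or more.
- catch (a joint): Spring catch in the middle of the back plate: a steel nose 22 mm wide, sticking out 6 mm, with a steep ramp from 8 to 20 mm above the rim. 0 = out; grows (m, to 0.009) as it is pushed in. A cover only let down hangs on it with its far edge 10 to 15 mm high; pressing the far half of the plate down with some 5 to 15 N takes the edge below the nose.
- stand: Fixed steel drip stand, about 120 x 102 x 90 mm, its sloping plate (27 degrees, low side at -x towards the robot) carries the cover. Origin on the bench under the middle of the slope; z up.
- fuel_filter: White fuel filter with a black bent hose, 85 x 92 x 81 mm, origin at the centre of its underside; bystander.
- ratchet: Ratchet spanner lying flat, 36 x 199 x 31 mm, origin at the centre of its underside; bystander.
- torch: Black torch lying flat, 35 x 106 x 31 mm, origin at the centre of its underside; bystander.

How it is judged:
On the way, in this order (a step that is already met when the one before it is completed fails the run):
1. the cover is lifted clear off the stand (distance between cover and stand above 0.11 m and contact force between cover and stand below 0.05 N), for 0.1 s.
2. the tongue is tucked under the lip while the cover is still tilted (x of tongue_tip in the frame of filter_box below -0.066 m and z of tongue_tip in the frame of filter_box between 0.046 and 0.058 m and y of tongue_tip in the frame of filter_box between -0.008 and 0.008 m and angle between the z axis of cover and the z axis of filter_box, either way round above 0.07 rad), for 0.04 s.
At the end, for the whole second after the job is handed in: The cover is at rest on the rim of the box, tongue under the lip and far edge below the catch: its origin within 4 mm of the mouth's centre in x and y and at rim height (-2 to +2.5 mm), its plate level to 0.03 rad (x of cover in the frame of filter_box between -0.004 and 0.004 m and y of cover in the frame of filter_box between -0.004 and 0.004 m and z of cover in the frame of filter_box between 0.048 and 0.0525 m and angle between the z axis of cover and the z axis of filter_box, either way round below 0.03 rad and linear speed of cover below 0.01 m/s); the robot touches nothing.
It fails at once if the fuel filter is pushed more than 30 mm (distance of fuel_filter from where it was at the start of the episode above 0.03 m).
It fails at once if the ratchet is pushed more than 30 mm (distance of ratchet from where it was at the start of the episode above 0.03 m).
It fails at once if the torch is pushed more than 30 mm (distance of torch from where it was at the start of the episode above 0.03 m).
It also fails if it takes over 46 s, if anything falls off the work surface, if the arm or the gripper's body presses on something with over 40 N, if the wrist force passes 120 N, or if a joint passes its speed limit or range.

ROBOT

A 7-joint arm with a two-finger parallel gripper is mounted at the origin on a cart in front of the work surface, level with it; the furniture and walls round the work are solid. World frame = base frame: x ahead of the robot, y to its left, z up, the work surface at z = 0. Lengths are in m, angles in rad, forces in N, time in s.
With the tool pointing down it reaches from about 0.425 to 0.95 m from the base axis. Payload 16.7 kg.
Tool frame: the origin (TCP) lies on the centre line of the jaws, within the pads' length; the fingertips stand 17 mm ahead of it and the grasp point (between the pads) lies 2 mm behind it; z points along the fingers, y is the line along which they close (so a half turn about z gives the same grasp; the last joint's range is limited). The gripper opens to 94 mm and grips with 3 to 60 N. Pads are 16 mm wide; open, the fingers measure 119 mm over their backs; the gripper's body (75 mm by 177 mm) begins 78 mm behind the grasp point.
Start: joints at [1.167, 0.426, 0.074, 1.606, -0.034, 1.111, -0.067], TCP at [0.169, -0.653, 0.222] pointing down, gripper open.
Joint ranges: [-2.85, 2.85], [-0.5, 2.14], [-1.23, 1.37], [0.21, 2.46], [-1.02, 4.16], [0.16, 2.05], [-2.73, 2.73]. Speed limits (rad/s): [1.89, 1.89, 2.39, 2.39, 3.01, 3.01, 3.01].

INTERFACE

Orientations are given as a unit quaternion [w, x, y, z].
In Python, from cell import env gives the robot as it stands.
- The arm moves only by the tool apply_moves, never from a script. Its argument "moves" is one flat list of numbers, 5 for each row, row after row: the closure, from 0 (fully open) to 1 (shut), then the shift along the tool's x, y, z in cm, then the turn about the tool's z in rad. A call has exactly 5 rows; each row shifts and turns the commanded pose from where the row before left it, along the tool's axes as they then stand; what a row does not reach is not made up. A row lasts 1/12 s, in which the tool goes at most 41.7 mm and 7.16 degrees, less where a joint would pass 70% of its speed; a pose out of reach is approached as far as the arm can. A call with a gripper value outside its range is refused whole. The fingers move at their own pace and stop on an object; the grip force is fixed at half the most. Time passes only in rows, so rows that do not move let the fingers close, or fill a call up. It gives the time, the measured TCP pose, the force, the opening and the grip force at its end, in the units of the state.
- env.state(): the state, without advancing time (a new reading comes with each control period).
- env.capture(name): name is "scene" or "side" or "wrist"; returns a dict with "img" (420x560x3 uint8, red, green, blue), "fx", "fy", "cx", "cy" (pixels), "R" (3x3) and "t" (3): a world point X has camera coordinates R X + t. Camera axes: x right, y down, z forward; pixel columns grow to the right and rows downward; lengths in m; the calibration is good to about 2 mm. The wrist camera is an equidistant fisheye: a pixel r from the principal point sees the ray r / f radians off the axis. A picture is of the moment at which its call begins. There is no depth.
- env.finish_job(): hands the job in; it is judged then, once.
Trained networks look in a picture, given as the dict that the camera call returned (one of the last four; its "shot" number tells which), for a name from the list of things; names that differ only in an ending like _2 or _b are one class to them, and where a whole thing is asked for, a point or a joint stands for the part that bears it (a point fixed in the world has none). Each returns a list of dicts, best first, with "score" (0 to 1); they miss things now and then, are a little off and sometimes report something else, mostly with a low value. They report only what shows in the picture. A call takes as long as a camera call.
- env.look_for(target, picture): "rect" ([left, top, width, height] in pixels, round what is visible of it).
- env.spot_point(target, picture): "pixel" ([column, row] in pixels: a listed point, or the origin of a listed thing).
The state is a dict: "clock": time; "q": joint angles; "dq": joint speeds; "joint_efforts": joint torques, N m; "eef_pos": TCP position; "ee_rot": TCP orientation; "contact_force": force on the tool from outside, world axes, zero at the start; "ft_torque": the same for the moment, N m; "opening": finger opening in m; "grasp_force": force on a finger pad.
Only numpy, scipy, OpenCV 4.12 (cv2) and the standard library are available. Lean on these libraries where they do the work, as an engineer would, in place of code of your own. Each camera call takes 0.05 s, during which the arm holds its last target. There are 200 camera calls.

## Working session

There is one attempt and no reset: what is moved stays moved. The work goes in short steps, Python scripts to look and compute and a tool call to move; the robot and the scene stay as the last step left them, time stands still between calls to the robot, and variables do not carry over. Pictures are saved under pics/ and viewed, at most 10 in all, crops included, and the job is handed in when it is done.

Besides the shell and the picture viewer there is one more tool, called after "Emit:" by a JSON object that holds its "api" and its "payload". apply_moves: Moves the arm, as the interface text tells. Its arguments: {"type":"object","properties":{"moves":{"type":"array","items":{"type":"number"}}},"required":["moves"]}

```bash
mkdir -p pics; ls; cat > h.py <<'E'
import numpy as np, cv2
from cell import env
from scipy.spatial.transform import Rotation as Rn
def rot(q): return Rn.from_quat([q[1],q[2],q[3],q[0]])
def ray(p,px):
    u=(px[0]-p["cx"])/p["fx"]; v=(px[1]-p["cy"])/p["fy"]
    R=np.array(p["R"]);t=np.array(p["t"])
    return -R.T@t, R.T@(np.array([u,v,1])/np.linalg.norm([u,v,1]))
def rayw(p,px):
    u=(px[0]-p["cx"])/p["fx"]; v=(px[1]-p["cy"])/p["fy"]
    r=np.hypot(u,v);s=np.sin(r)/max(r,1e-9)
    R=np.array(p["R"]);t=np.array(p["t"])
    return -R.T@t, R.T@np.array([u*s,v*s,np.cos(r)])
def tri(rs):
    A=np.zeros((3,3));b=np.zeros(3)
    for c,d in rs:
        M=np.eye(3)-np.outer(d,d);A+=M;b+=M@c
    X=np.linalg.solve(A,b)
    return X,[float(np.linalg.norm((np.eye(3)-np.outer(d,d))@(X-c))) for c,d in rs]
def save(p,n): cv2.imwrite("pics/"+n+".png",cv2.cvtColor(np.asarray(p["img"]),cv2.COLOR_RGB2BGR))
E
python3 - <<'E'
from h import *
P={n:env.capture(n) for n in("scene","side")}
a=np.hstack([P["scene"]["img"],P["side"]["img"]]); 
for n in P: save(P[n],n+"0")
print(env.state()["clock"])
for t in ["handle","tongue_tip","far_edge","cover","filter_box","pocket","lip","back_plate","stand","fuel_filter","ratchet","torch"]:
    rs=[];o=[]
    for n in P:
        d=env.spot_point(t,P[n])
        if d: o.append((n,np.round(d[0]["pixel"]),round(d[0]["score"],2))); rs.append(ray(P[n],d[0]["pixel"]))
    if len(rs)==2:
        X,e=tri(rs);print(t,X.round(4),np.round(e,4),o)
    else: print(t,o)
    for c,d in rs: print("   z0",(c-d*c[2]/d[2]).round(3),end="")
    print()
E
```

```text
pics
0.1
handle [ 0.4699 -0.4812  0.105 ] [0.0044 0.0044] [('scene', array([252., 224.]), 0.67), ('side', array([228., 247.]), 0.93)]
   z0 [ 0.566 -0.312  0.   ]   z0 [ 0.479 -0.374  0.   ]
tongue_tip [ 0.4262 -0.4939  0.0353] [0.0013 0.0013] [('scene', array([236., 264.]), 0.82), ('side', array([209., 275.]), 0.69)]
   z0 [ 0.452 -0.445  0.   ]   z0 [ 0.427 -0.461  0.   ]
far_edge [ 0.553  -0.4613  0.0979] [0.0017 0.0017] [('scene', array([283., 215.]), 0.84), ('side', array([264., 237.]), 0.67)]
   z0 [ 0.655 -0.314  0.   ]   z0 [ 0.571 -0.351 -0.   ]
cover [ 0.4953 -0.48    0.0696] [0.0008 0.0008] [('scene', array([264., 238.]), 0.92), ('side', array([239., 255.]), 0.87)]
   z0 [ 0.557 -0.382  0.   ]   z0 [ 0.503 -0.407 -0.   ]
filter_box [ 0.6302 -0.2986  0.001 ] [0.0026 0.0026] [('scene', array([271., 214.]), 0.78), ('side', array([284., 222.]), 0.97)]
   z0 [ 0.632 -0.293  0.   ]   z0 [ 0.631 -0.301  0.   ]
pocket [ 0.5574 -0.2929  0.0423] [0.0054 0.0054] [('scene', array([246., 207.]), 0.72), ('side', array([254., 208.]), 0.8)]
   z0 [ 0.596 -0.232  0.   ]   z0 [ 0.564 -0.232
[... 403 characters left out ...]
] [0.0034 0.0034] [('scene', array([264., 260.]), 0.65), ('side', array([245., 274.]), 0.87)]
   z0 [ 0.509 -0.46   0.   ]   z0 [ 0.509 -0.469 -0.   ]
fuel_filter [ 0.5464 -0.443   0.1711] [0.0066 0.0066] [('scene', array([278., 182.]), 0.65), ('side', array([259., 204.]), 0.68)]
   z0 [ 0.748 -0.147 -0.   ]   z0 [ 0.579 -0.216  0.   ]
ratchet [ 0.432  -0.6332 -0.0128] [0.0038 0.0038] [('scene', array([279., 325.]), 0.62), ('side', array([218., 338.]), 0.57)]
   z0 [ 0.423 -0.651  0.   ]   z0 [ 0.431 -0.638  0.   ]
torch [ 0.4792 -0.2189  0.0085] [0.0018 0.0018] [('scene', array([201., 214.]), 0.7), ('side', array([221., 205.]), 0.88)]
   z0 [ 0.485 -0.208  0.   ]   z0 [ 0.479 -0.205  0.   ]
```

View pics/scene0.png

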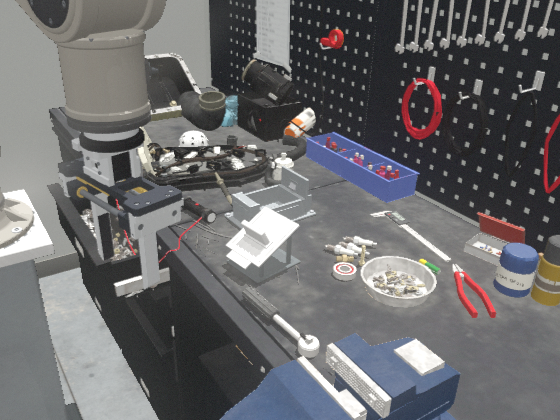

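View pics/side0.png

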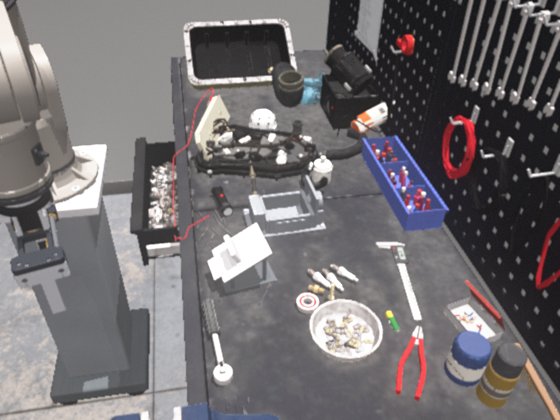

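The scene picture shows the stand and cover at about (262,240), the box at (275,205), the torch at (200,212) and the ratchet at (285,325). The side picture agrees, with the cover at (238,252), the box at (285,210), the torch at (222,200) and the ratchet at (217,345). Both match the network detections.

```bash
cat >> h.py <<'E'
def plan(x,y,z,yaw=None):
    "yaw = wanted heading of tool-y + 90deg family: cover x heading"
    s=env.state();p=np.array(s["eef_pos"]);R=rot(s["ee_rot"]).as_matrix()
    d=R.T@(np.array([x,y,z])-p)*100
    print("pos",p.round(4),"shift cm",d.round(2),"tool x,y,z",R[:,0].round(3),R[:,1].round(3),R[:,2].round(3),"F",np.round(s["contact_force"],1),"open",s["opening"],"g",s["grasp_force"],"t",s["clock"])
    if yaw is not None:
        b=np.array([-np.sin(yaw),np.cos(yaw),0])
        l=R.T@b; a=np.arctan2(-l[0],l[1]); a=(a+np.pi/2)%np.pi-np.pi/2
        print("turn",round(a,4),"q7",s["q"][6])
E
python3 - <<'E'
from h import *
plan(0.49,-0.45,0.26,0.25)
E
```

```text
pos [ 0.1695 -0.6534  0.2225] shift cm [ 36.13 -11.64  -3.75] tool x,y,z [0.968 0.251 0.   ] [ 0.251 -0.968 -0.   ] [ 0.  0. -1.] F [-0.2  0.8 -0.2] open 0.09389208027461787 g 0.0 t 1.3
turn 0.0038 q7 -0.0670848253167288
```

Emit:
{"api": "apply_moves", "payload": {"moves": [0,3.6,-1.15,-0.4,0,0,3.6,-1.15,-0.4,0,0,3.6,-1.15,-0.4,0,0,3.6,-1.15,-0.4,0,0,3.6,-1.15,-0.4,0]}}

```text
clock: 1.72
eef_pos: [0.3305, -0.5514, 0.2429]
ee_rot: [0.0, 0.992, 0.126, 0.0]
contact_force: [0.7, -0.3, 0.4]
opening: 0.094
grasp_force: 0.0
```

Emit:
{"api": "apply_moves", "payload": {"moves": [0,3.6,-1.15,-0.4,0,0,3.6,-1.15,-0.4,0,0,3.6,-1.15,-0.4,0,0,3.6,-1.15,-0.4,0,0,3.6,-1.15,-0.4,0]}}

```text
clock: 2.13
eef_pos: [0.4904, -0.4505, 0.2629]
ee_rot: [0.0, 0.992, 0.126, 0.0]
contact_force: [-0.2, -0.9, -0.6]
opening: 0.094
grasp_force: 0.0
```

```bash
python3 - <<'E'
from h import *
plan(0.468,-0.487,0.2,0.25)
p=env.capture("wrist"); save(p,"w1")
print(p["fx"],p["cx"],p["cy"],np.round(p["R"],3),np.round(p["t"],3))
P={n:env.capture(n) for n in("scene","side")}
for t in ["handle","tongue_tip","far_edge","cover","filter_box","pocket","lip","back_plate","stand"]:
    o=[];rs=[]
    for n,q in (("w",p),("scene",P["scene"]),("side",P["side"])):
        d=env.spot_point(t,q)
        if d: o.append((n,np.round(d[0]["pixel"],1).tolist(),round(d[0]["score"],2)));rs.append((rayw if n=="w" else ray)(q,d[0]["pixel"]))
    if len(rs)>1: X,e=tri(rs);print(t,X.round(4),np.round(e,4))
    print(o)
E
```

```text
pos [ 0.4904 -0.4505  0.2629] shift cm [-3.09  2.97  6.29] tool x,y,z [0.968 0.251 0.   ] [ 0.251 -0.968  0.   ] [ 0. -0. -1.] F [-0.2 -0.9 -0.6] open 0.0940122754642233 g 0.0 t 2.1333
turn 0.0036 q7 -0.6876624592659409
325.19226210127806 272.09383046926695 207.24987916433548 [[ 0.25  -0.968  0.   ]
 [-0.931 -0.24   0.273]
 [-0.265 -0.069 -0.962]] [-0.559  0.308  0.529]
handle [ 0.5096 -0.289  -0.0039] [0.0812 0.0597 0.0634]
[('w', [102.4, 144.4], 0.71), ('scene', [251.1, 226.3], 0.81), ('side', [227.1, 247.7], 0.88)]
tongue_tip [ 0.4755 -0.502   0.0522] [0.0411 0.1457 0.1349]
[('w', [285.8, 231.0], 0.71), ('scene', [277.1, 326.3], 0.69), ('side', [251.0, 210.2], 0.69)]
far_edge [ 0.5523 -0.4592  0.0935] [0.0038 0.0007 0.0032]
[('w', [293.7, 140.9], 0.7), ('scene', [282.3, 216.0], 0.66), ('side', [265.1, 238.7], 0.82)]
cover [ 0.4985 -0.471   0.0689] [0.0033 0.0061 0.0032]
[('w', [289.3, 187.2], 0.88), ('scene', [265.3, 236.9], 0.75), ('side', [239.5, 251.7], 0.88)]
filter_box [ 0.6314 -0.2966  0.0014] [0.0025 0.0018 0.0036]
[('w', [184.7, 49.8], 0.59), ('scene', [270.8, 213.6], 0.68), ('side', [284.8, 220.8], 0.69)]
pocket [ 0.5516 -0.3056  0.0552] [0.0026 0.0035 0.0011]
[('w', [162.4, 107.3], 0.76), ('scene', [246.1, 203.8], 0.92), ('side', [252.9, 209.0], 0.9)]
lip [ 0.5453 -0.2912  0.0755] [0.0593 0.0299 0.0302]
[('w', [104.4, 142.9], 0.64), ('scene', [250.1, 200.6], 0.75), ('side', [260.6, 205.2], 0.62)]
back_plate [ 0.7134 -0.2448  0.0732] [0.0005 0.0005]
[('scene', [288.6, 173.0], 0.59), ('side', [311.4, 183.3], 0.78)]
stand [ 0.506  -0.4634 -0.0025] [0.0032 0.0032]
[('scene', [262.3, 261.2], 0.65), ('side', [244.4, 274.1], 0.86)]
```

View pics/w1.png

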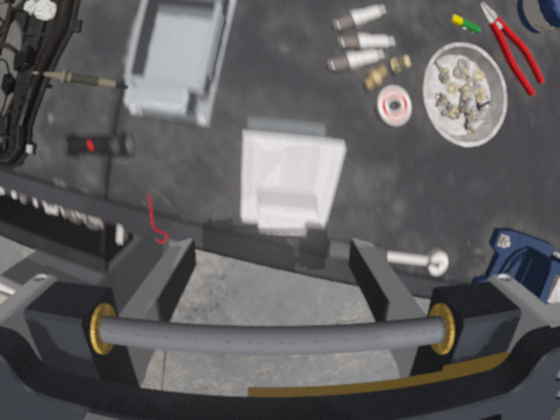

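The wrist picture shows the cover at about (292,180), with its handle near (290,200) and the box at (175,60). I'll look at the box from close by before going to the handle.

Emit:
{"api": "apply_moves", "payload": {"moves": [0,2.4,-2.8,0,0,0,2.4,-2.8,0,0,0,2.4,-2.8,0,0,0,2.4,-2.8,0,0,0,0,0,0,0]}}

```text
clock: 4.05
eef_pos: [0.5577, -0.3112, 0.2627]
ee_rot: [-0.001, 0.991, 0.131, 0.001]
contact_force: [1.2, 1.8, 0.2]
opening: 0.0943
grasp_force: 0.0
```

```bash
python3 - <<'E'
from h import *
import pickle
p=env.capture("wrist")
pickle.dump({k:p[k] for k in("img","fx","fy","cx","cy","R","t")},open("wb.pkl","wb"))
plan(0.468,-0.487,0.2,0.25)
for t in ["filter_box","pocket","lip","back_plate","handle","cover","far_edge"]:
    for d in env.spot_point(t,p)[:2]:
        z={"filter_box":0,"pocket":.05,"lip":.059,"back_plate":.098}.get(t,.1)
        c,r=rayw(p,d["pixel"]); print(t,np.round(d["pixel"],1),round(d["score"],2),(c+r*(z-c[2])/r[2]).round(4))
c=p["img"][0:300,130:430]; cv2.imwrite("pics/wb.png",cv2.cvtColor(cv2.resize(c,(600,600),interpolation=cv2.INTER_CUBIC),cv2.COLOR_RGB2BGR))
E
```

```text
pos [ 0.5561 -0.3149  0.2626] shift cm [-12.94  14.38   6.23] tool x,y,z [0.966 0.257 0.001] [ 0.257 -0.966 -0.001] [ 0.001  0.001 -1.   ] F [-0.8 -0.4 -0.1] open 0.09395913807855935 g 0.0 t 4.1
turn 0.0099 q7 -0.929043878909143
filter_box [274.9 120.9] 0.8 [ 0.6303 -0.295   0.    ]
pocket [260.4 189.6] 0.79 [ 0.5484 -0.2989  0.05  ]
lip [259.4 172.4] 0.75 [ 0.5696 -0.2926  0.059 ]
back_plate [284.   64.4] 0.62 [ 0.6887 -0.288   0.098 ]
back_plate [365.9 295.9] 0.29 [ 0.4666 -0.4516  0.098 ]
cover [383.2 264.8] 0.83 [ 0.5113 -0.4557  0.1   ]
far_edge [397.9 237.6] 0.93 [ 0.5471 -0.4603  0.1   ]
```

View pics/wb.png

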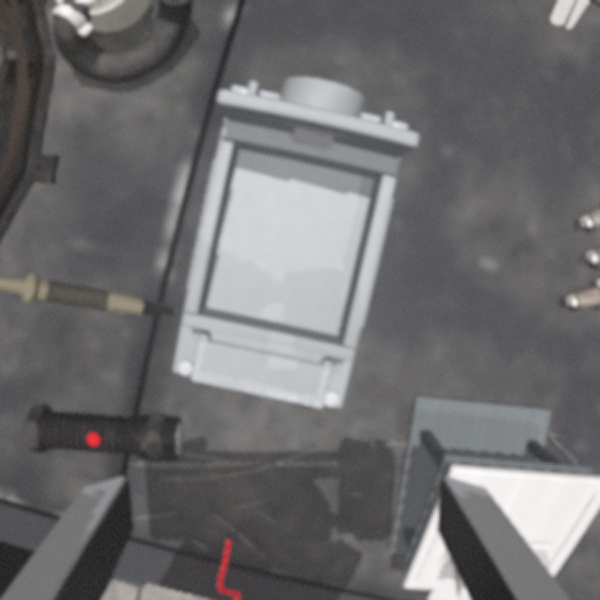

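The crop (2x, column offset 130) shows the box with its back plate top running from (220,97) to (418,140), the mouth corners near (235,148), (380,178), (345,340) and (203,310), and the lip's screws at (185,368) and (331,399).

```bash
cat > fit.py <<'E'
from h import *
import pickle
from scipy.optimize import least_squares
p=pickle.load(open("wb.pkl","rb"))
def proj(p,X):
    c=np.array(p["R"])@X+np.array(p["t"]);r=np.hypot(c[0],c[1]);a=np.arctan2(r,c[2])
    return np.array([p["cx"]+p["fx"]*a*c[0]/r,p["cy"]+p["fy"]*a*c[1]/r])
M=lambda x,y,z:np.array([x,y,z])/1000
obs=[(M(52,43.5,50),(235,146)),(M(52,-43.5,50),(381,177)),(M(-52,-43.5,50),(345,342)),(M(-52,43.5,50),(202,312)),
(M(71,51.5,98),(219,92)),(M(71,-51.5,98),(418,134)),(M(63,51.5,98),(218,102)),(M(63,-51.5,98),(416,145))]
if __name__=="__main__":
  def res(v,full=False):
    c,s=np.cos(v[2]),np.sin(v[2]);R=np.array([[c,-s,0],[s,c,0],[0,0,1]])
    return np.concatenate([proj(p,R@X+np.array([v[0],v[1],0]))-(np.array(o)/2+[130,0]) for X,o in obs])
  r=least_squares(res,[.63,-.295,.05],loss="soft_l1");print(r.x.round(4),res(r.x).reshape(-1,2).round(1).tolist())
  # refine check: overlay
  v=r.x;c,s=np.cos(v[2]),np.sin(v[2]);R=np.array([[c,-s,0],[s,c,0],[0,0,1]])
  im=cv2.cvtColor(cv2.resize(p["img"][20:220,190:370],None,fx=3,fy=3,interpolation=cv2.INTER_CUBIC),cv2.COLOR_RGB2BGR)
  def poly(pts,col,cl=True):
    q=np.array([(proj(p,R@M(*a)+np.array([v[0],v[1],0]))-[190,20]+.5)*3-.5 for a in pts])
    cv2.polylines(im,[np.int32(q.round())],cl,col,1,cv2.LINE_AA)
  poly([(52,43.5,50),(52,-43.5,50),(-52,-43.5,50),(-52,43.5,50)],(0,0,255))
  poly([(71,51.5,98),(71,-51.5,98),(63,-51.5,98),(63,51.5,98)],(0,200,0))
  poly([(-63,39,64),(-63,-39,64),(-88,-39,64),(-88,39,64)],(255,0,0))
  cv2.imwrite("pics/ov.png",im)
E
python3 fit.py
```

```text
[ 0.6297 -0.2952  0.0575] [[-0.5, -2.4], [1.4, -2.2], [0.1, 2.2], [-1.5, 2.5], [-0.2, -1.3], [1.4, -0.9], [-1.4, 1.2], [0.8, 1.0]]
```

View pics/ov.png

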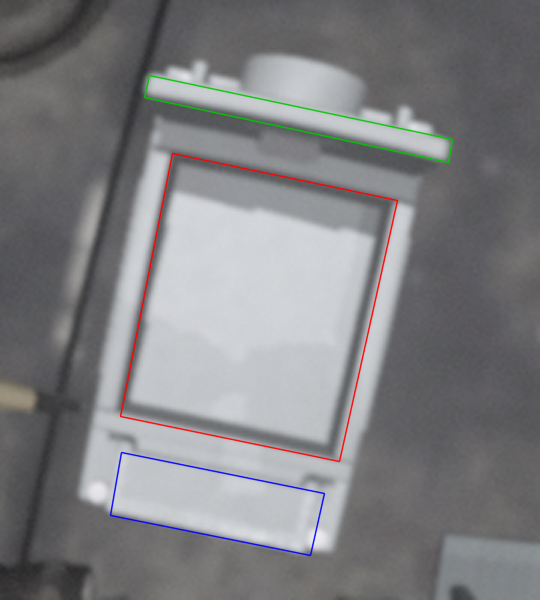

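Emit:
{"api": "apply_moves", "payload": {"moves": [0,-2.6,2.9,1,0,0,-2.6,2.9,1,0,0,-2.6,2.9,1,0,0,-2.6,2.9,1,0,0,-2.6,2.9,1,0]}}

```text
clock: 4.87
eef_pos: [0.4628, -0.4942, 0.2122]
ee_rot: [0.0, 0.992, 0.126, 0.0]
contact_force: [0.5, -1.0, -0.0]
opening: 0.0939
grasp_force: 0.0
```

Emit:
{"api": "apply_moves", "payload": {"moves": [0,0,0,0,0,0,0,0,0,0,0,0,0,0,0,0,0,0,0,0,0,0,0,0,0]}}

```text
clock: 5.28
eef_pos: [0.4654, -0.4912, 0.2129]
ee_rot: [0.0, 0.992, 0.127, 0.0]
contact_force: [0.3, -0.0, -0.0]
opening: 0.0944
grasp_force: 0.0
```

```bash
python3 - <<'E'
from h import *
import pickle
p=env.capture("wrist")
pickle.dump({k:p[k] for k in("img","fx","fy","cx","cy","R","t")},open("wc.pkl","wb"))
plan(0.468,-0.487,0.2,0.2)
for t in ["handle","tongue_tip","cover","far_edge"]:
    for d in env.spot_point(t,p)[:1]:
        z={"handle":.105,"tongue_tip":.035,"cover":.07}.get(t,.096)
        c,r=rayw(p,d["pixel"]); print(t,np.round(d["pixel"],1),round(d["score"],2),(c+r*(z-c[2])/r[2]).round(4))
c=p["img"][60:360,130:430]; cv2.imwrite("pics/wc.png",cv2.cvtColor(cv2.resize(c,(600,600),interpolation=cv2.INTER_CUBIC),cv2.COLOR_RGB2BGR))
E
```

```text
pos [ 0.4653 -0.4912  0.2129] shift cm [ 0.36 -0.34  1.29] tool x,y,z [0.968 0.253 0.001] [ 0.253 -0.968  0.   ] [ 0.001 -0.    -1.   ] F [0.  0.7 1. ] open 0.09406857837548095 g 0.0 t 5.3333
turn 0.0555 q7 -0.6120546250574657
handle [254.1 198.6] 0.55 [ 0.4708 -0.4739  0.105 ]
tongue_tip [253.  217.4] 0.7 [ 0.4315 -0.4784  0.035 ]
cover [256.8 162.6] 0.84 [ 0.4964 -0.4683  0.07  ]
far_edge [260.2 104.3] 0.74 [ 0.5496 -0.459   0.096 ]
```

View pics/wc.png

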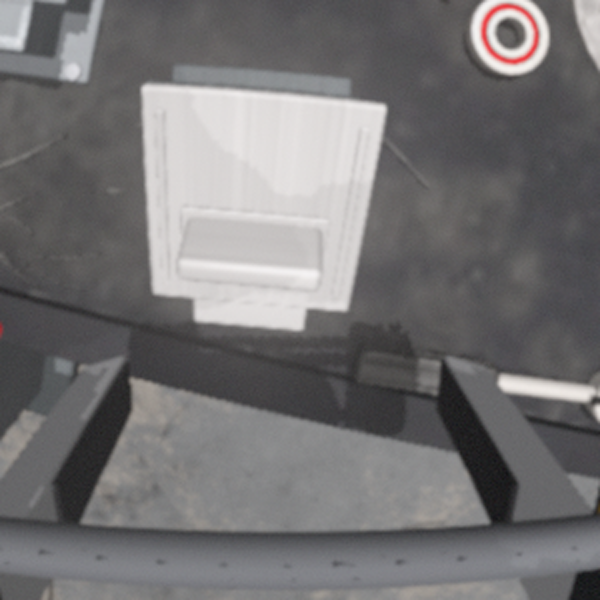

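The crop (2x, offset 130,60) shows the plate corners at (142,87), (386,106), (153,294) and (349,310), the handle top strip from about (178,268) to (322,285), and the tongue end from (195,322) to (304,331).

```bash
cat > fc.py <<'E'
from fit import *
p=pickle.load(open("wc.pkl","rb"))
obs=[(M(60,52,5),(142,86)),(M(60,-52,5),(387,104)),(M(-60,52,5),(152,295)),(M(-60,-52,5),(350,311)),(M(-78,30,4),(194,323)),(M(-78,-30,4),(305,331))]
T=Rn.from_euler("y",-27,degrees=True)
def tf(v,X): return Rn.from_euler("z",v[3]).apply(T.apply(X))+v[:3]
def res(v): return np.concatenate([proj(p,tf(v,X))-(np.array(o)/2+[130,60]) for X,o in obs])
r=least_squares(res,[.496,-.47,.07,.2],loss="soft_l1");v=r.x
print(v.round(4),res(v).reshape(-1,2).round(1).tolist())
g=tf(v,M(-10,0,30));print("grip",g.round(4),"top",tf(v,M(-10,0,41)).round(4),"tip",tf(v,M(-78,0,0)).round(4))
plan(*g,v[3])
E
python3 fc.py
```

```text
[ 0.4975 -0.4696  0.0715  0.1709] [[-1.3, -0.1], [0.6, 0.4], [0.5, 0.3], [-0.4, 0.2], [0.5, -0.7], [-0.2, -0.3]]
grip [ 0.4753 -0.4734  0.0937] top [ 0.4704 -0.4743  0.1035] tip [ 0.429  -0.4814  0.0361]
pos [ 0.4648 -0.4918  0.2127] shift cm [ 1.48 -1.51 11.9 ] tool x,y,z [0.968 0.252 0.   ] [ 0.252 -0.968  0.   ] [ 0. -0. -1.] F [0.  0.3 0.1] open 0.09350461523628069 g 0.0 t 5.5333
turn 0.0836 q7 -0.612025014514309
```

Emit:
{"api": "apply_moves", "payload": {"moves": [0,0,0,0,0.084,0,0.7,-0.8,1,0,0,0.65,-0.83,1,0,0,0,0,2,0,0,0,0,2,0]}}

```text
clock: 5.95
eef_pos: [0.4764, -0.4716, 0.1513]
ee_rot: [-0.0, 0.996, 0.087, 0.0]
contact_force: [-0.0, 0.2, -0.7]
opening: 0.0937
grasp_force: 0.0
```

```bash
python3 - <<'E'
from h import *
plan(.4753,-.4734,.0917,.171)
p=env.capture("wrist")
for t,z in [("handle",.1035),("cover",.0715),("far_edge",.099),("tongue_tip",.036)]:
    for d in env.spot_point(t,p)[:1]:
        c,r=rayw(p,d["pixel"]); print(t,np.round(d["pixel"],1),round(d["score"],2),(c+r*(z-c[2])/r[2]).round(4))
E
```

```text
pos [ 0.4764 -0.4716  0.1513] shift cm [-0.15  0.16  5.96] tool x,y,z [0.985 0.174 0.001] [ 0.174 -0.985 -0.   ] [ 0.001  0.    -1.   ] F [-0.   0.2 -0.7] open 0.09371574180910126 g 0.0 t 5.95
turn 0.0038 q7 -0.7244630768095974
handle [273.4 243.1] 0.85 [ 0.4698 -0.4738  0.1035]
cover [273.2 191.1] 0.77 [ 0.4989 -0.4686  0.0715]
far_edge [273.1 126.3] 0.92 [ 0.548  -0.4598  0.099 ]
tongue_tip [270.1 254.1] 0.83 [ 0.4313 -0.4777  0.036 ]
```

Consistent. Descend and grip.

Emit:
{"api": "apply_moves", "payload": {"moves": [0,-0.1,0.1,2,0,0,0,0,2,0,0,0,0,1.2,0,0,0,0,0.75,0,0,0,0,0,0]}}

```text
clock: 6.62
eef_pos: [0.4739, -0.4746, 0.0921]
ee_rot: [-0.001, 0.996, 0.085, -0.0]
contact_force: [-0.3, -0.8, -0.6]
opening: 0.094
grasp_force: 0.0
```

Emit:
{"api": "apply_moves", "payload": {"moves": [1,0,0,0,0,1,0,0,0,0,1,0,0,0,0,1,0,0,0,0,1,0,0,0,0]}}

```text
clock: 7.03
eef_pos: [0.4742, -0.4749, 0.0935]
ee_rot: [-0.0, 0.996, 0.085, 0.0]
contact_force: [-2.5, 2.2, 1.2]
opening: 0.0641
grasp_force: 1.2
```

Emit:
{"api": "apply_moves", "payload": {"moves": [1,0,0,0,0,1,0,0,0,0,1,0,0,0,0,1,0,0,-0.5,0,1,0,0,-1,0]}}

```text
clock: 7.45
eef_pos: [0.4735, -0.4743, 0.1071]
ee_rot: [-0.001, 0.996, 0.085, -0.001]
contact_force: [-0.4, 0.5, -3.8]
opening: 0.0639
grasp_force: 30.0
```

Emit:
{"api": "apply_moves", "payload": {"moves": [1,0,0,-3,0,1,0,0,-3,0,1,0,0,-3,0,1,0,0,-3,0,1,0,0,-3,0]}}

```text
clock: 7.87
eef_pos: [0.4739, -0.4748, 0.2603]
ee_rot: [0.0, 0.996, 0.085, 0.0]
contact_force: [0.7, 0.3, -4.6]
opening: 0.0635
grasp_force: 30.0
```

Emit:
{"api": "apply_moves", "payload": {"moves": [1,0,0,-1,0,1,0,0,0,0,1,0,0,0,0,1,0,0,0,0,1,0,0,0,0]}}

```text
clock: 8.28
eef_pos: [0.4735, -0.4744, 0.2658]
ee_rot: [-0.001, 0.996, 0.085, -0.001]
contact_force: [0.4, 1.3, -3.9]
opening: 0.0638
grasp_force: 30.0
```

```bash
python3 - <<'E'
from h import *
import pickle
P={n:env.capture(n) for n in("wrist","scene","side")}
pickle.dump({k:P["wrist"][k] for k in("img","fx","fy","cx","cy","R","t")},open("wg.pkl","wb"))
plan(.4753,-.4734,.0917,.0575)
for t in ["tongue_tip","far_edge","cover","handle"]:
    o=[];rs=[]
    for n,q in P.items():
        d=env.spot_point(t,q)
        if d: o.append((n,np.round(d[0]["pixel"],1).tolist(),round(d[0]["score"],2)));rs.append((rayw if n=="wrist" else ray)(q,d[0]["pixel"]))
    if len(rs)>1: X,e=tri(rs);print(t,X.round(4),np.round(e,4))
    print(o)
a=cv2.resize(P["wrist"]["img"][60:360,130:430],(400,400)); b=cv2.resize(P["side"]["img"][130:330,150:350],(400,400),interpolation=cv2.INTER_CUBIC)
cv2.imwrite("pics/wg.png",cv2.cvtColor(np.hstack([a,b]),cv2.COLOR_RGB2BGR))
E
```

```text
pos [ 0.4739 -0.4747  0.2667] shift cm [ 0.18 -0.08 17.5 ] tool x,y,z [ 0.986  0.169 -0.001] [ 0.169 -0.986 -0.001] [-0.001  0.001 -1.   ] F [-0.1  0.2 -4. ] open 0.06336633631469814 g 29.99151974916458 t 8.4333
turn 0.1123 q7 -0.7180575809870611
tongue_tip [ 0.4264 -0.4831  0.2025] [0.0012 0.0019 0.0028]
[('wrist', [273.2, 284.9], 0.72), ('scene', [232.3, 185.3], 0.71), ('side', [205.0, 212.6], 0.83)]
far_edge [ 0.5533 -0.461   0.2679] [0.0039 0.0027 0.0061]
[('wrist', [272.4, 120.4], 0.57), ('scene', [284.4, 136.8], 0.74), ('side', [268.0, 172.8], 0.78)]
cover [ 0.4975 -0.4708  0.2391] [0.0023 0.0029 0.0029]
[('wrist', [271.9, 212.1], 0.86), ('scene', [263.8, 158.7], 0.79), ('side', [238.8, 189.4], 0.83)]
handle [ 0.4698 -0.4768  0.2723] [0.003  0.001  0.0022]
[('wrist', [271.7, 280.4], 0.77), ('scene', [252.8, 144.1], 0.9), ('side', [224.5, 180.6], 0.8)]
```

View pics/wg.png

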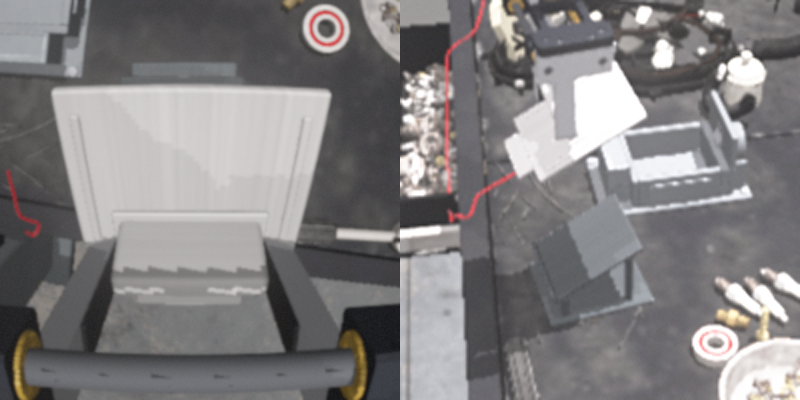

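```bash
cat > fg.py <<'E'
from fit import *
import sys
# pose of the cover in the tool-aligned frame (x fwd = tool x, y left, z up, origin TCP)
p=pickle.load(open("wg.pkl","rb"))
obs=[(M(60,52,5),(52,89)),(M(60,-52,5),(331,91)),(M(-60,52,5),(84,239)),(M(-60,-52,5),(298,240))]
nets=[(M(0,0,0),(271.9,212.1)),(M(60,0,0),(272.4,120.4))]
s=env.state();tcp=np.array(s["eef_pos"]);yaw=np.arctan2(.169,.986)
Z=Rn.from_euler("z",yaw)
def tf(v,X): return tcp+Z.apply(Rn.from_euler("zy",[v[3],-v[4]]).apply(X)+v[:3])
def res(v): return np.concatenate([proj(p,tf(v,X))-(np.array(o)*.75+[130,60]) for X,o in obs])
r=least_squares(res,[.0235,0,-.023,0,.47],loss="soft_l1");v=r.x
print(v.round(4),np.degrees(v[4]),res(v).reshape(-1,2).round(1).tolist())
R=Rn.from_euler("zy",[v[3],-v[4]])
print("tip rel tcp",(R.apply(M(-78,0,0))+v[:3]).round(4),"handle",(R.apply(M(-10,0,41))+v[:3]).round(4))
E
python3 fg.py; sed -i 's/.0235,0,-.023,0,.47\]/.0235,0,-.023,0,.47]/' fg.py
```

```text
[ 3.250e-02  2.000e-04 -4.080e-02 -1.050e-02  7.168e-01] 41.067111965538075 [[-0.3, -0.1], [0.3, -0.1], [13.2, 0.2], [-15.9, 0.0]]
tip rel tcp [-0.0263  0.001  -0.0921] handle [-0.0019  0.0003 -0.0165]
```

```bash
cat > fg2.py <<'E'
exec(open("fg.py").read().split("r=least")[0])
obs=obs[:2]
px=lambda o:np.array(o)*.75+[130,60]
hn=[(M(-16,32,41),(113,291)),(M(-16,-32,41),(267,292))]
def res(v):
    e=[proj(p,tf(v,X))-px(o) for X,o in obs]+[0.5*(proj(p,tf(v,X))-px(o)) for X,o in hn]
    for sg,o in ((1,(84,239)),(-1,(298,240))):
        a,b=proj(p,tf(v,M(60,52*sg,5))),proj(p,tf(v,M(-60,52*sg,5)));n=np.array([-(b-a)[1],(b-a)[0]])/np.linalg.norm(b-a)
        e.append(np.array([n@(px(o)-a)]))
    return np.concatenate(e)
r=least_squares(res,[.0235,0,-.023,0,.47],loss="soft_l1");v=r.x
print(v.round(4),np.degrees(v[4]),res(v).round(1).tolist())
R=Rn.from_euler("zy",[v[3],-v[4]])
print("tip rel tcp",(R.apply(M(-78,0,0))+v[:3]).round(4),"handle",(R.apply(M(-10,0,41))+v[:3]).round(4))
E
python3 fg2.py
```

```text
[ 2.240e-02  1.000e-04 -2.830e-02 -7.400e-03  4.411e-01] 25.273836275645873 [0.0, -0.2, 0.1, -0.3, 0.2, 1.4, 0.0, 1.2, 0.7, -1.8]
tip rel tcp [-0.0481  0.0006 -0.0616] handle [-0.0041  0.0001  0.0045]
```

The left half (wrist) shows the cover centred in the jaws, far corners at (52,89) and (331,91). The right half (side) shows it hanging tilted by about 26 degrees, well clear of the stand.

Emit:
{"api": "apply_moves", "payload": {"moves": [1,0,0,0,0.11,1,1.95,-2.12,0,0,1,1.95,-2.12,0,0,1,1.95,-2.12,0,0,1,1.95,-2.12,0,0]}}

```text
clock: 9.45
eef_pos: [0.5476, -0.3847, 0.2681]
ee_rot: [0.0, 1.0, 0.03, 0.0]
contact_force: [-0.1, 0.1, -4.1]
opening: 0.0634
grasp_force: 30.0
```

Emit:
{"api": "apply_moves", "payload": {"moves": [1,1.95,-2.12,0,0,1,1.95,-2.12,0,0,1,1.95,-2.12,0,0,1,1.95,-2.12,0,0,1,0,0,0,0]}}

```text
clock: 9.87
eef_pos: [0.6237, -0.2896, 0.2678]
ee_rot: [-0.002, 0.999, 0.033, 0.001]
contact_force: [0.3, 1.6, -4.7]
opening: 0.0636
grasp_force: 30.0
```

```bash
python3 - <<'E'
from h import *
plan(.6197,-.2958,.123,.06)
P={n:env.capture(n) for n in("wrist","scene","side")}
tcp=np.array(env.state()["eef_pos"])
for t in ["tongue_tip","far_edge","cover","handle","pocket","back_plate"]:
    rs=[];o=[]
    for n,q in P.items():
        d=env.spot_point(t,q)
        if d: o.append((n,round(d[0]["score"],2)));rs.append((rayw if n=="wrist" else ray)(q,d[0]["pixel"]))
    if len(rs)>1:
        X,e=tri(rs);print(t,X.round(4),"rel",Rn.from_euler("z",-.06).apply(X-tcp).round(4),np.round(e,4),o)
E
```

```text
pos [ 0.6237 -0.2896  0.2678] shift cm [-0.47  0.63 14.48] tool x,y,z [0.998 0.067 0.002] [ 0.067 -0.998 -0.003] [ 0.002  0.003 -1.   ] F [ 0.3  1.6 -4.7] open 0.06360630689447581 g 29.991778135299683 t 9.8667
turn 0.007 q7 -1.1871962241993714
tongue_tip [ 0.5754 -0.2934  0.2004] rel [-0.0441  0.0056 -0.0674] [0.0004 0.001  0.0011] [('wrist', 0.87), ('scene', 0.58), ('side', 0.75)]
far_edge [ 0.6476 -0.3757  0.3158] rel [ 0.0231 -0.0809  0.0479] [0.0163 0.0184 0.0266] [('wrist', 0.7), ('scene', 0.9), ('side', 0.91)]
cover [ 0.6464 -0.2914  0.2396] rel [ 0.0269  0.0033 -0.0282] [0.0032 0.0078 0.0051] [('wrist', 0.93), ('scene', 0.88), ('side', 0.59)]
handle [ 0.619  -0.2909  0.2747] rel [-0.0004  0.0055  0.0069] [0.0022 0.0032 0.0048] [('wrist', 0.66), ('scene', 0.6), ('side', 0.73)]
pocket [ 0.5511 -0.317   0.0613] rel [-0.0697 -0.0165 -0.2065] [0.001 0.001] [('scene', 0.83), ('side', 0.67)]
back_plate [ 0.6929 -0.2861  0.0979] rel [ 0.0737  0.0058 -0.17  ] [0.003  0.0045 0.0068] [('wrist', 0.69), ('scene', 0.55), ('side', 0.97)]
```

Emit:
{"api": "apply_moves", "payload": {"moves": [1,0,0,2,0,1,0,0,2.5,0,1,0,0,2.5,0,1,0,0,2.5,0,1,0,0,1.5,0]}}

```text
clock: 11.33
eef_pos: [0.6188, -0.2959, 0.1553]
ee_rot: [-0.001, 1.0, 0.03, -0.001]
contact_force: [-0.5, 0.9, -4.6]
opening: 0.0638
grasp_force: 30.0
```

Emit:
{"api": "apply_moves", "payload": {"moves": [1,0,0,1,0,1,0,0,0.8,0,1,0,0,0,0,1,0,0,0,0,1,0,0,0,0]}}

```text
clock: 11.75
eef_pos: [0.6204, -0.2966, 0.1412]
ee_rot: [0.0, 1.0, 0.03, 0.001]
contact_force: [-0.2, 0.3, -3.8]
opening: 0.0638
grasp_force: 30.0
```

```bash
python3 - <<'E'
from h import *
plan(.6197,-.2958,.123,.06)
P={n:env.capture(n) for n in("wrist","scene","side")}
tcp=np.array(env.state()["eef_pos"])
for t in ["tongue_tip","far_edge","cover","handle"]:
    rs=[];o=[]
    for n,q in P.items():
        d=env.spot_point(t,q)
        if d: o.append((n,np.round(d[0]["pixel"]).tolist(),round(d[0]["score"],2)));rs.append((rayw if n=="wrist" else ray)(q,d[0]["pixel"]))
    if len(rs)>1:
        X,e=tri(rs);print(t,"box",Rn.from_euler("z",-.0575).apply(X-[.6297,-.2952,0]).round(4),"rel",Rn.from_euler("z",-.06).apply(X-tcp).round(4),np.round(e,4),o)
a=cv2.resize(P["scene"]["img"][110:260,190:340],(400,400),interpolation=cv2.INTER_CUBIC); b=cv2.resize(P["side"]["img"][110:260,210:360],(400,400),interpolation=cv2.INTER_CUBIC)
cv2.imwrite("pics/t1.png",cv2.cvtColor(np.hstack([a,b]),cv2.COLOR_RGB2BGR))
E
```

```text
pos [ 0.6204 -0.2966  0.1412] shift cm [-0.07 -0.08  1.82] tool x,y,z [0.998 0.06  0.002] [ 0.06  -0.998  0.001] [ 0.002 -0.001 -1.   ] F [-0.2  0.3 -3.8] open 0.06378759279947548 g 29.991488456726074 t 11.75
turn -0.0003 q7 -1.1956435630353883
tongue_tip box [-0.0563 -0.0016  0.0784] rel [-0.0467 -0.0007 -0.0626] [0.0011 0.002  0.0028] [('wrist', [274.0, 282.0], 0.9), ('scene', [252.0, 192.0], 0.72), ('side', [261.0, 198.0], 0.95)]
far_edge box [ 0.0663 -0.0069  0.1327] rel [ 0.0758 -0.0063 -0.0083] [0.0044 0.0116 0.0131] [('wrist', [275.0, 124.0], 0.61), ('scene', [297.0, 154.0], 0.98), ('side', [311.0, 182.0], 0.65)]
cover box [ 0.016  -0.0013  0.1139] rel [ 0.0256 -0.0005 -0.027 ] [0.0029 0.0038 0.0017] [('wrist', [270.0, 210.0], 0.82), ('scene', [278.0, 171.0], 0.95), ('side', [291.0, 184.0], 0.81)]
handle box [-0.0154 -0.001   0.1489] rel [-0.0058 -0.0002  0.0079] [0.0002 0.0049 0.0049] [('wrist', [272.0, 281.0], 0.64), ('scene', [265.0, 158.0], 0.74), ('side', [280.0, 176.0], 0.84)]
```

View pics/t1.png

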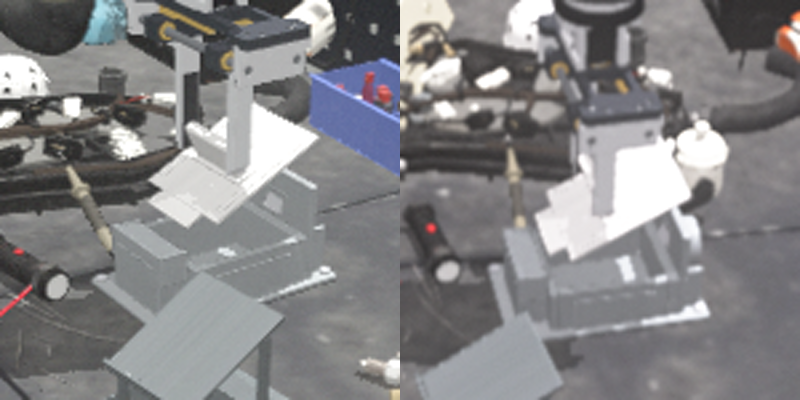

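The picture shows the tongue (scene half at (185,215), side half at (560,245)) above the ledge just inside the lip, the cover square with the box and its far edge above the back plate.

Emit:
{"api": "apply_moves", "payload": {"moves": [1,-0.05,-0.08,0.8,0,1,0,0,0.7,0,1,0,0,0.6,0,1,0,0,0,0,1,0,0,0,0]}}

```text
clock: 12.92
eef_pos: [0.6189, -0.2954, 0.1182]
ee_rot: [-0.0, 1.0, 0.03, -0.001]
contact_force: [0.7, -0.4, -4.4]
opening: 0.0635
grasp_force: 30.0
```

Emit:
{"api": "apply_moves", "payload": {"moves": [1,0,0,0.2,0,1,0,0,0.2,0,1,0,0,0.1,0,1,0,0,0,0,1,0,0,0,0]}}

```text
clock: 13.33
eef_pos: [0.6192, -0.2956, 0.1141]
ee_rot: [-0.0, 1.0, 0.03, 0.0]
contact_force: [0.4, -0.2, -3.6]
opening: 0.0638
grasp_force: 30.0
```

Emit:
{"api": "apply_moves", "payload": {"moves": [1,0,0,0.15,0,1,0,0,0.1,0,1,0,0,0,0,1,0,0,0,0,1,0,0,0,0]}}

```text
clock: 13.75
eef_pos: [0.6192, -0.2956, 0.1115]
ee_rot: [-0.0, 1.0, 0.03, 0.0]
contact_force: [0.0, -0.3, -3.7]
opening: 0.0636
grasp_force: 30.0
```

Emit:
{"api": "apply_moves", "payload": {"moves": [1,0,0,0.1,0,1,0,0,0.1,0,1,0,0,0,0,1,0,0,0,0,1,0,0,0,0]}}

```text
clock: 14.17
eef_pos: [0.6194, -0.2956, 0.1097]
ee_rot: [0.0, 1.0, 0.03, 0.0]
contact_force: [0.9, 0.9, -0.5]
opening: 0.0636
grasp_force: 30.0
```

Emit:
{"api": "apply_moves", "payload": {"moves": [1,-0.3,0,0,0,1,-0.3,0,0,0,1,-0.3,0,0,0,1,-0.1,0,0,0,1,0,0,0,0]}}

```text
clock: 14.58
eef_pos: [0.6088, -0.2963, 0.1096]
ee_rot: [0.0, 1.0, 0.03, -0.0]
contact_force: [0.5, -0.7, 0.7]
opening: 0.064
grasp_force: 30.0
```

```bash
cat > chk.py <<'E'
from h import *
plan(.6197,-.2958,.123,.06)
P={n:env.capture(n) for n in("wrist","scene","side")}
tcp=np.array(env.state()["eef_pos"])
for t in ["tongue_tip","far_edge","cover","handle"]:
    rs=[];o=[]
    for n,q in P.items():
        d=env.spot_point(t,q)
        if d: o.append((n,np.round(d[0]["pixel"]).tolist(),round(d[0]["score"],2)));rs.append((rayw if n=="wrist" else ray)(q,d[0]["pixel"]))
    if len(rs)>1:
        X,e=tri(rs);print(t,"box",Rn.from_euler("z",-.0575).apply(X-[.6297,-.2952,0]).round(4),"rel",Rn.from_euler("z",-.06).apply(X-tcp).round(4),np.round(e,4),o)
a=cv2.resize(P["scene"]["img"][110:260,190:340],(400,400),interpolation=cv2.INTER_CUBIC); b=cv2.resize(P["side"]["img"][110:260,210:360],(400,400),interpolation=cv2.INTER_CUBIC)
import sys
cv2.imwrite("pics/%s.png"%sys.argv[1],cv2.cvtColor(np.hstack([a,b]),cv2.COLOR_RGB2BGR))
E
python3 chk.py t2
```

```text
pos [ 0.6088 -0.2963  0.1096] shift cm [ 1.09  0.01 -1.34] tool x,y,z [ 0.998  0.059 -0.   ] [ 0.059 -0.998  0.   ] [-0. -0. -1.] F [ 0.5 -0.7  0.7] open 0.0640296832185856 g 29.991474151611328 t 14.5833
turn -0.0006 q7 -1.1939785201640167
tongue_tip box [-0.069  -0.0011  0.0461] rel [-0.0482 -0.0011 -0.0633] [0.0016 0.0023 0.0008] [('wrist', [272.0, 285.0], 0.78), ('scene', [248.0, 206.0], 0.64), ('side', [257.0, 210.0], 0.64)]
far_edge box [0.0562 0.0022 0.1111] rel [0.077  0.0019 0.0016] [0.0017 0.0051 0.0049] [('wrist', [271.0, 121.0], 0.88), ('scene', [288.0, 167.0], 0.56), ('side', [308.0, 182.0], 0.83)]
cover box [-0.0351 -0.027  -0.084 ] rel [-0.0144 -0.0271 -0.1935] [0.0303 0.1734 0.1592] [('wrist', [273.0, 215.0], 0.91), ('scene', [278.0, 324.0], 0.74), ('side', [284.0, 194.0], 0.69)]
handle box [-0.03    0.0011  0.1136] rel [-0.0093  0.001   0.0042] [0.0012 0.0094 0.0084] [('wrist', [271.0, 280.0], 0.94), ('scene', [258.0, 171.0], 0.66), ('side', [273.0, 189.0], 0.72)]
```

Emit:
{"api": "apply_moves", "payload": {"moves": [1,0.1,0,0.15,0,1,0.1,0,0.15,0,1,0.1,0,0.2,0,1,0,0,0,0,1,0,0,0,0]}}

```text
clock: 15.75
eef_pos: [0.6129, -0.2957, 0.1047]
ee_rot: [-0.0, 1.0, 0.03, 0.001]
contact_force: [4.2, -0.3, 3.4]
opening: 0.0637
grasp_force: 30.0
```

Emit:
{"api": "apply_moves", "payload": {"moves": [1,0.1,0,0.2,0,1,0.1,0,0.25,0,1,0.1,0,0.25,0,1,0,0,0,0,1,0,0,0,0]}}

```text
clock: 16.17
eef_pos: [0.6152, -0.2953, 0.0972]
ee_rot: [-0.0, 1.0, 0.03, -0.0]
contact_force: [2.9, 1.7, 2.0]
opening: 0.0635
grasp_force: 30.0
```

```bash
python3 chk.py t3
```

```text
pos [ 0.6152 -0.2953  0.0972] shift cm [ 0.45  0.07 -2.58] tool x,y,z [ 0.998  0.06  -0.   ] [ 0.06  -0.998 -0.001] [-0.     0.001 -1.   ] F [2.9 1.7 2. ] open 0.06351110853825512 g 30.000316500663757 t 16.1667
turn 0.0 q7 -1.1988925739004679
tongue_tip box [-0.0313 -0.0351  0.1072] rel [-0.0167 -0.0358  0.01  ] [0.0354 0.0595 0.0539] [('wrist', [272.0, 302.0], 0.89), ('scene', [293.0, 172.0], 0.7), ('side', [257.0, 210.0], 0.89)]
far_edge box [ 0.0673 -0.0007  0.0822] rel [ 0.082  -0.0016 -0.015 ] [0.0056 0.0044 0.0097] [('wrist', [274.0, 122.0], 0.64), ('scene', [292.0, 178.0], 0.6), ('side', [314.0, 192.0], 0.56)]
cover box [ 0.0042 -0.0002  0.0696] rel [ 0.0189 -0.001  -0.0276] [0.0007 0.0027 0.0023] [('wrist', [272.0, 217.0], 0.63), ('scene', [274.0, 189.0], 0.73), ('side', [284.0, 199.0], 0.74)]
handle box [-0.017   0.0009  0.1046] rel [-0.0023  0.0001  0.0073] [0.0006 0.0039 0.0043] [('wrist', [270.0, 274.0], 0.93), ('scene', [265.0, 175.0], 0.55), ('side', [278.0, 190.0], 0.66)]
```

View pics/t3.png

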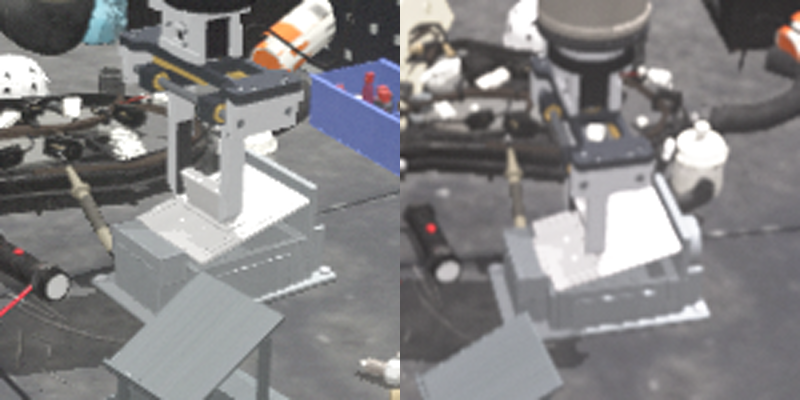

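The picture shows the tongue tucked under the lip (scene half at (150,235), side half at (540,250)) and the cover swung down to about 13 degrees, far edge just inside the back plate.

Emit:
{"api": "apply_moves", "payload": {"moves": [1,0.1,0,0.25,0,1,0.05,0,0.25,0,1,0,0,0.2,0,1,0,0,0,0,1,0,0,0,0]}}

```text
clock: 17.33
eef_pos: [0.6175, -0.295, 0.0908]
ee_rot: [-0.0, 1.0, 0.03, 0.001]
contact_force: [5.8, 5.9, 1.4]
opening: 0.0638
grasp_force: 30.0
```

```bash
python3 chk.py t4
```

```text
pos [ 0.6175 -0.295   0.0908] shift cm [ 0.22  0.09 -3.22] tool x,y,z [0.998 0.06  0.001] [ 0.06  -0.998 -0.   ] [ 0.001  0.001 -1.   ] F [5.8 5.9 1.4] open 0.06379857150330205 g 30.001565515995026 t 17.3333
turn 0.0004 q7 -1.200533778441636
tongue_tip box [-0.0757 -0.0025  0.0449] rel [-0.0634 -0.0032 -0.0458] [0.0026 0.0063 0.006 ] [('wrist', [273.0, 312.0], 0.8), ('scene', [248.0, 206.0], 0.82), ('side', [252.0, 212.0], 0.86)]
far_edge box [0.0652 0.0007 0.0678] rel [ 0.0774 -0.0003 -0.023 ] [0.0019 0.0039 0.004 ] [('wrist', [272.0, 123.0], 0.72), ('scene', [293.0, 184.0], 0.91), ('side', [309.0, 195.0], 0.74)]
cover box [ 0.005  -0.0023  0.0606] rel [ 0.0172 -0.0032 -0.0302] [0.0024 0.0083 0.0068] [('wrist', [273.0, 218.0], 0.67), ('scene', [276.0, 193.0], 0.71), ('side', [283.0, 201.0], 0.62)]
handle box [-0.0185  0.001   0.0903] rel [-0.0063  0.0002 -0.0005] [0. 0.] [('wrist', [271.0, 274.0], 0.68), ('side', [276.0, 193.0], 0.57)]
```

Emit:
{"api": "apply_moves", "payload": {"moves": [1,0.1,-0.08,0,0,1,0.05,0,0.15,0,1,0,0,0.1,0,1,0,0,0,0,1,0,0,0,0]}}

```text
clock: 18.5
eef_pos: [0.6186, -0.2949, 0.0888]
ee_rot: [0.0, 1.0, 0.03, 0.0]
contact_force: [1.5, 3.8, 9.3]
opening: 0.0639
grasp_force: 30.0
```

Emit:
{"api": "apply_moves", "payload": {"moves": [0.2,0,0,0,0,0.15,0,0,0,0,0.1,0,0,0,0,0.1,0,0,0,0,0.1,0,0,0,0]}}

```text
clock: 18.92
eef_pos: [0.6179, -0.2951, 0.0878]
ee_rot: [0.0, 1.0, 0.03, -0.0]
contact_force: [-0.7, 0.6, 0.3]
opening: 0.0844
grasp_force: 0.0
```

Emit:
{"api": "apply_moves", "payload": {"moves": [0,0,0,-1,0,0,0,0,-2,0,0,0,0,-2,0,0,0,0,-2,0,0,0,0,-1,0]}}

```text
clock: 19.33
eef_pos: [0.619, -0.2952, 0.1712]
ee_rot: [0.001, 1.0, 0.03, 0.001]
contact_force: [0.4, 0.4, -0.4]
opening: 0.094
grasp_force: 0.0
```

```bash
python3 chk.py t5; python3 - <<'E'
from h import *
import pickle
p=env.capture("wrist");pickle.dump({k:p[k] for k in("img","fx","fy","cx","cy","R","t")},open("wr.pkl","wb"))
# press point: cover x=+40 in box frame
X=Rn.from_euler("z",.0575).apply([.040,0,0])+[.6297,-.2952,0]
plan(X[0],X[1],.09,.0575)
a=cv2.resize(p["img"][30:280,150:400],(500,500),interpolation=cv2.INTER_CUBIC)
cv2.imwrite("pics/wr.png",cv2.cvtColor(a,cv2.COLOR_RGB2BGR))
E
```

```text
pos [ 0.619  -0.2952  0.1712] shift cm [0.05 0.05 4.82] tool x,y,z [0.998 0.06  0.003] [ 0.06  -0.998  0.001] [ 0.003 -0.001 -1.   ] F [ 0.4  0.4 -0.4] open 0.0939973848216139 g 0.0 t 19.3333
turn -0.0003 q7 -1.1940332980674953
tongue_tip box [-0.0783  0.0004  0.0484] rel [-0.0671 -0.0003 -0.1202] [0.0006 0.0024 0.0019] [('wrist', [272.0, 272.0], 0.85), ('scene', [242.0, 204.0], 0.63), ('side', [254.0, 210.0], 0.96)]
far_edge box [ 0.0419 -0.0004  0.0537] rel [ 0.0531 -0.0015 -0.1149] [0.0194 0.0134 0.0312] [('wrist', [272.0, 125.0], 0.98), ('scene', [290.0, 189.0], 0.74), ('side', [287.0, 204.0], 0.59)]
cover box [ 0.0022 -0.0009  0.0501] rel [ 0.0134 -0.0018 -0.1185] [0.0001 0.0024 0.0025] [('wrist', [273.0, 192.0], 0.8), ('scene', [272.0, 197.0], 0.57), ('side', [284.0, 204.0], 0.92)]
handle box [-0.0116  0.0003  0.093 ] rel [-0.0004 -0.0006 -0.0756] [0.003  0.0009 0.0027] [('wrist', [270.0, 225.0], 0.74), ('scene', [267.0, 181.0], 0.92), ('side', [280.0, 193.0], 0.88)]
pos [ 0.6182 -0.2948  0.1679] shift cm [5.15 0.12 7.79] tool x,y,z [ 0.998  0.06  -0.   ] [ 0.06  -0.998 -0.   ] [-0.  0. -1.] F [-0.1  0.1  0.1] open 0.09395627163591101 g 0.0 t 20.1333
turn 0.0022 q7 -1.1942469050712223
```

View pics/wr.png

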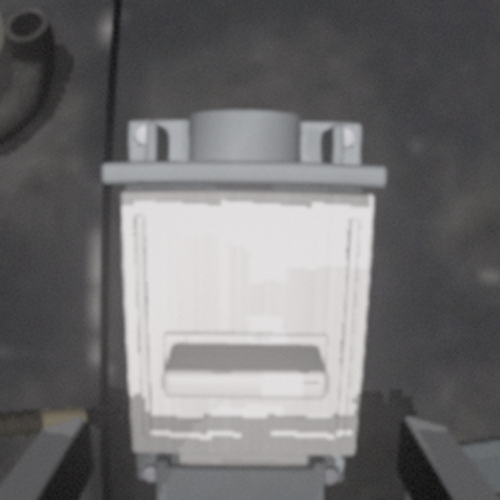

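The crop shows the cover in the box, tongue under the lip at the bottom (240,440), square between the cheeks, with its far edge at (250,195) next to the back plate. Next I press the far half down with closed fingers.

Emit:
{"api": "apply_moves", "payload": {"moves": [1,1.7,0,0,0,1,1.7,0.1,0,0,1,1.75,0,0,0,1,0,0,0,0,1,0,0,0,0]}}

```text
clock: 20.55
eef_pos: [0.67, -0.2923, 0.1675]
ee_rot: [-0.0, 1.0, 0.03, -0.0]
contact_force: [-0.2, 0.3, -0.2]
opening: 0.0646
grasp_force: 0.0
```

Emit:
{"api": "apply_moves", "payload": {"moves": [1,0,0,2,0,1,0,0,2,0,1,0,0,2,0,1,0,0,1.6,0,1,0,0,0,0]}}

```text
clock: 20.97
eef_pos: [0.6669, -0.2924, 0.0886]
ee_rot: [-0.001, 1.0, 0.03, -0.002]
contact_force: [-1.0, 0.8, -0.6]
opening: 0.031
grasp_force: 0.0
```

Emit:
{"api": "apply_moves", "payload": {"moves": [1,0,0,0.2,0,1,0,0,0.2,0,1,0,0,0.2,0,1,0,0,0.1,0,1,0,0,0,0]}}

```text
clock: 21.38
eef_pos: [0.6698, -0.2928, 0.0855]
ee_rot: [0.0, 1.0, 0.03, 0.0]
contact_force: [1.2, -0.4, 0.5]
opening: 0.0007
grasp_force: 0.0
```

Emit:
{"api": "apply_moves", "payload": {"moves": [1,0,0,0.2,0,1,0,0,0.2,0,1,0,0,0.2,0,1,0,0,0,0,1,0,0,0,0]}}

```text
clock: 21.8
eef_pos: [0.6695, -0.2927, 0.0787]
ee_rot: [-0.0, 1.0, 0.03, -0.0]
contact_force: [0.9, -0.5, 0.2]
opening: 0.0005
grasp_force: 0.0
```

Emit:
{"api": "apply_moves", "payload": {"moves": [1,0,0,0.2,0,1,0,0,0.2,0,1,0,0,0.2,0,1,0,0,0,0,1,0,0,0,0]}}

```text
clock: 22.22
eef_pos: [0.6696, -0.2927, 0.0728]
ee_rot: [-0.0, 1.0, 0.03, -0.0]
contact_force: [0.4, -0.7, -0.0]
opening: 0.0002
grasp_force: 0.0
```

Emit:
{"api": "apply_moves", "payload": {"moves": [1,0,0,0.1,0,1,0,0,0.1,0,1,0,0,0,0,1,0,0,0,0,1,0,0,0,0]}}

```text
clock: 22.63
eef_pos: [0.6698, -0.2928, 0.0723]
ee_rot: [0.0, 1.0, 0.03, 0.0]
contact_force: [-6.0, 2.0, 14.7]
opening: 0.0005
grasp_force: 7.5
```

Emit:
{"api": "apply_moves", "payload": {"moves": [1,0,0,0.1,0,1,0,0,0.1,0,1,0,0,0,0,1,0,0,0,0,1,0,0,0,0]}}

```text
clock: 23.05
eef_pos: [0.6699, -0.2928, 0.0721]
ee_rot: [0.0, 1.0, 0.03, 0.001]
contact_force: [-14.7, 6.9, 36.7]
opening: 0.0005
grasp_force: 18.0
```

Contact is stiff at a plate height of 55 mm, which is the seated height. I'll retract and check.

Emit:
{"api": "apply_moves", "payload": {"moves": [1,0,0,-0.4,0,1,0,0,-1,0,1,0,0,-3,0,1,0,0,-3,0,1,0,0,-3,0]}}

```text
clock: 23.47
eef_pos: [0.6694, -0.2926, 0.1744]
ee_rot: [-0.0, 1.0, 0.03, -0.0]
contact_force: [-0.2, -0.6, -0.0]
opening: 0.0007
grasp_force: 0.0
```

Emit:
{"api": "apply_moves", "payload": {"moves": [1,-3,0,0,0,1,-3,0,0,0,1,0,0,0,0,1,0,0,0,0,1,0,0,0,0]}}

```text
clock: 23.88
eef_pos: [0.6102, -0.2962, 0.1736]
ee_rot: [0.0, 1.0, 0.03, 0.0]
contact_force: [-0.0, -0.1, 1.1]
opening: 0.0004
grasp_force: 0.0
```

```bash
python3 chk.py t6; python3 chk.py t7
```

```text
pos [ 0.6102 -0.2962  0.1736] shift cm [0.94 0.01 5.06] tool x,y,z [0.998 0.06  0.001] [ 0.06  -0.998  0.   ] [ 0.001  0.    -1.   ] F [-0.  -0.1  1.1] open 0.00037656665772535167 g 0.0 t 23.8833
turn -0.0002 q7 -1.1873816009812812
tongue_tip box [-0.0666  0.0149  0.026 ] rel [-0.0474  0.0146 -0.1468] [0.0022 0.0022] [('scene', [244.0, 209.0], 0.69), ('side', [257.0, 213.0], 0.85)]
far_edge box [0.0662 0.0029 0.0446] rel [ 0.0854  0.0023 -0.1282] [0.0052 0.002  0.0064] [('wrist', [267.0, 115.0], 0.58), ('scene', [292.0, 190.0], 0.87), ('side', [310.0, 204.0], 0.64)]
cover box [-0.0073 -0.0077  0.0497] rel [ 0.0119 -0.0081 -0.1231] [0.0175 0.0093 0.0088] [('wrist', [270.0, 208.0], 0.63), ('scene', [274.0, 200.0], 0.58), ('side', [285.0, 208.0], 0.69)]
handle box [-0.0113  0.0029  0.0913] rel [ 0.0079  0.0025 -0.0815] [0.0015 0.0028 0.0025] [('wrist', [269.0, 207.0], 0.64), ('scene', [266.0, 180.0], 0.97), ('side', [279.0, 193.0], 0.96)]
pos [ 0.6098 -0.2963  0.173 ] shift cm [1.   0.01 5.  ] tool x,y,z [0.998 0.06  0.   ] [ 0.06  -0.998 -0.   ] [ 0.  0. -1.] F [0.6 0.4 0.2] open 0.0005219341365472906 g 0.0 t 24.6333
turn -0.0003 q7 -1.1872753759480148
tongue_tip box [-0.0766  0.0053  0.0419] rel [-0.0565  0.0054 -0.1312] [0.0021 0.0021] [('scene', [242.0, 206.0], 0.78), ('side', [254.0, 211.0], 0.89)]
far_edge box [ 0.061  -0.0018  0.0548] rel [ 0.081  -0.002  -0.1182] [0.0002 0.0003 0.0004] [('wrist', [274.0, 114.0], 0.95), ('scene', [292.0, 188.0], 0.72), ('side', [307.0, 201.0], 0.68)]
cover box [-0.0271  0.0097  0.0731] rel [-0.0071  0.0097 -0.0999] [0.0829 0.042  0.0417] [('wrist', [193.0, 293.0], 0.5), ('scene', [273.0, 200.0], 0.68), ('side', [285.0, 208.0], 0.64)]
handle box [-0.0094 -0.0039  0.0865] rel [ 0.0106 -0.0039 -0.0865] [0.0031 0.0047 0.0067] [('wrist', [274.0, 207.0], 0.88), ('scene', [268.0, 182.0], 0.74), ('side', [282.0, 198.0], 0.93)]
```

Readings agree with seated. A light touch on the near side will confirm it's level.

Emit:
{"api": "apply_moves", "payload": {"moves": [1,-1.7,0,0,0,1,0,0,3,0,1,0,0,3,0,1,0,0,3,0,1,0,0,0.5,0]}}

```text
clock: 25.8
eef_pos: [0.5903, -0.2963, 0.0734]
ee_rot: [-0.001, 1.0, 0.03, -0.003]
contact_force: [-0.4, 0.1, -1.0]
opening: 0.0003
grasp_force: 0.0
```

Emit:
{"api": "apply_moves", "payload": {"moves": [1,0,0,0.2,0,1,0,0,0.2,0,1,0,0,0.1,0,1,0,0,0.1,0,1,0,0,0,0]}}

```text
clock: 26.22
eef_pos: [0.5934, -0.2976, 0.0732]
ee_rot: [0.0, 1.0, 0.03, 0.001]
contact_force: [0.8, 0.5, -0.0]
opening: 0.0008
grasp_force: 0.0
```

Emit:
{"api": "apply_moves", "payload": {"moves": [1,0,0,0.1,0,1,0,0,0.1,0,1,0,0,0,0,1,0,0,0,0,1,0,0,0,0]}}

```text
clock: 26.63
eef_pos: [0.5934, -0.2976, 0.0722]
ee_rot: [0.0, 1.0, 0.03, 0.001]
contact_force: [-6.1, 4.0, 23.2]
opening: 0.0003
grasp_force: 11.0
```

The near side touches at the same height (0.0722 m) as the far side, so the cover is level. Retract and hand in.

Emit:
{"api": "apply_moves", "payload": {"moves": [1,0,0,-0.5,0,1,0,0,-1.5,0,1,0,0,-3,0,1,0,0,-3,0,1,0,0,-3,0]}}

```text
clock: 27.05
eef_pos: [0.5926, -0.2972, 0.1816]
ee_rot: [-0.0, 1.0, 0.03, -0.0]
contact_force: [0.6, 0.1, -0.5]
opening: 0.0004
grasp_force: 0.0
```

Emit:
{"api": "apply_moves", "payload": {"moves": [1,0,0,0,0,1,0,0,0,0,1,0,0,0,0,1,0,0,0,0,1,0,0,0,0]}}

```text
clock: 27.47
eef_pos: [0.5923, -0.2971, 0.1788]
ee_rot: [-0.0, 1.0, 0.03, -0.001]
contact_force: [0.0, -0.1, -0.3]
opening: 0.0005
grasp_force: 0.0
```

```bash
python3 -c "
from cell import env
print(env.finish_job())"
```

```text
the job is handed in; nothing more can be done
None
```

The job is handed in at about 27.5 s with no verdict returned: the tongue is tucked under the lip, the far side is pressed home past the catch, and touches at both ends put the plate top level at seated height (about 55 mm).

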